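Lock the pressure tester over the watch

TASK

One of the two small pressure testers on the table has a watch head under its clear cap; the other is empty. Lock the cap of the tester that holds the watch: push it down by its handle bar against the spring, turn it a quarter turn clockwise (seen from above) while it is down, then let it rise into its seat. Leave the cap of the empty tester alone.

Things in the scene. Friction and masses are not known exactly. Their poses are not given: they have to be found in the camera images.
- full_handle (a point): Centre, half-way up, of the black handle bar (64 x 12 x 28 mm) on the cap of the tester with the watch; 94 mm above the table at the start. The bar lies along the point's x; z is up, the axis the cap turns on. 24 mm below is the top of the clear cap (71 mm across), on a fixed aluminium collar (84 mm, rim 56 mm high) and grey plinth (106 mm). A pale gold 45 mm watch head shows through.
- full_press (a joint): How far that cap is pushed down, m: 0 as found (sprung up), 0.013 at the bottom. The spring needs about 3 N to start and 11 N at the bottom. Two side pins on the cap run in J-shaped slots of the collar, so it can turn only while pushed down more than 0.008. The cap does not come off.
- full_turn (a joint): How far that cap is turned, rad, growing clockwise seen from above: about 0 as found, 1.75 at the stop. The seat is a quarter turn on: let up anywhere from 1.3 to 1.7, the cap rises until full_press is about 0.004 and is locked; let up sooner, it stays caught at 0.008.
- empty_handle (a point): The same point on the identical cap of the empty tester (only a black cushion shows through its clear cap), which is to be left alone. Each tester's small gauge block reaches 95 mm out from its axis, 21 mm high.

How it is judged (in metres and radians):
On the way:
1. the cap over the watch is pushed down before it is turned (value of joint full_press above 0.008 m and value of joint full_turn below 0.25 rad), for 0.1 s.
At the end, for the whole second after the job is handed in: The cap over the watch is turned more than 1.2 rad clockwise from its open position and has risen into its seat (pushed down between 2 and 6 mm, where the slot's roof holds it), at rest (value of joint full_turn above 1.2 rad and value of joint full_press between 0.002 and 0.006 m and velocity of joint full_turn between -0.1 and 0.1 rad/s and velocity of joint full_press between -0.01 and 0.01 m/s); the robot touches nothing.
It fails at once if the empty tester's cap is pushed down (its handle moves more than 6 mm) (distance of empty_handle from where it was at the start of the episode above 0.006 m).
It also fails if it takes over 32 s, if anything falls off the work surface, if the arm or the gripper's body presses on something with over 40 N, if the wrist force passes 120 N, or if a joint passes its speed limit or range.

ROBOT

A 6-joint arm with a two-finger parallel gripper is mounted at the origin on a cart in front of the work surface, level with it; the furniture and walls round the work are solid. World frame = base frame: x ahead of the robot, y to its left, z up, the work surface at z = 0. Lengths are in mm, angles in rad, forces in N, time in s.
With the tool pointing down it reaches from about 350 to 875 mm from the base axis. Payload 4.2 kg.
Tool frame: the origin (TCP) lies between the finger pads; the fingertips stand 14 mm ahead of it and the grasp point (between the pads) lies 5 mm behind it; z points along the fingers, y is the line along which they close (so a half turn about z gives the same grasp; the last joint's range is limited). The gripper opens to 85 mm and grips with 20 to 120 N. Pads are 22 mm wide; open, the fingers measure 114 mm over their backs; the gripper's body (76 mm by 85 mm) begins 54 mm behind the grasp point. The pads swing forward as they close: fully open they stand 13 mm farther back than shut.
Start: joints at [1.527, 0.385, 0.008, 0, -1.194, -0.259], TCP at [186.339, 596.554, 245.312] pointing down, gripper open.
Joint ranges: [-3.14, 3.14], [-1.21, 2.06], [-1.07, 1.41], [-3.16, 2.05], [-2.99, -0.16], [-3.1, 3.1]. Speed limits (rad/s): [2.79, 2.79, 3.14, 3.14, 3.14, 3.14].

INTERFACE

Orientations are given as a unit quaternion [x, y, z, w].
In Python, from bench import * gives the robot as it stands.
- The arm moves only by the tool carry_out, never from a script. Its argument "motion" is a list of rows, each a list of 7 numbers: the turn, a rotation vector about the tool's x, y, z in rad, then the shift along the tool's x, y, z in mm, then the opening, from -1 (shut) to 1 (fully open), so that 0 is half open. A call has 1 to 5 rows; each row is the pose to reach, as a shift and turn from the pose commanded when the call began, along the tool's axes at that moment; what a row does not reach only later rows make up. A row lasts 1/8 s, in which the tool goes at most 62.5 mm and 10.7 degrees, less where a joint would pass 70% of its speed; a pose out of reach is approached as far as the arm can. A call with a gripper value outside its range is refused whole. The fingers move at their own pace and stop on an object; the grip force is fixed at half the most. Time passes only in rows, so rows that repeat a pose let the fingers close. It gives the time, the measured TCP pose, the force, the opening and the grip force at its end, in the units of the state.
- read_state(): the state, without advancing time (a new reading comes with each control period).
- get_image(name): name is "scene" or "top"; returns a dict with "color" (420x560x3 uint8, blue, green, red), "mtx" (3x3 intrinsics, pixels), "position" and "orientation" of the camera in the world. Camera axes: x right, y down, z forward; pixel columns grow to the right and rows downward; lengths in mm; the calibration is good to about 2 mm. A picture is of the moment at which its call begins. There is no depth.
- job_done(): hands the job in; it is judged then, once.
The state is a dict: "clock": time; "joints": joint angles; "joint_vel": joint speeds; "joint_efforts": joint torques, N m; "position": TCP position; "ee_rot": TCP orientation; "contact_force": force on the tool from outside, world axes, zero at the start; "wrist_torque": the same for the moment, N m; "gripper_width": finger opening in mm; "grasp_force": force on a finger pad.
Only numpy, scipy, OpenCV 4.12 (cv2) and the standard library are available. Lean on these libraries where they do the work, as an engineer would, in place of code of your own. Each camera call takes 0.05 s, during which the arm holds its last target. There are 200 camera calls.

## Working session

There is one attempt and no reset: what is moved stays moved. The work goes in short steps, Python scripts to look and compute and a tool call to move; the robot and the scene stay as the last step left them, time stands still between calls to the robot, and variables do not carry over. Pictures are saved under pics/ and viewed, at most 10 in all, crops included, and the job is handed in when it is done.

Besides the shell and the picture viewer there is one more tool, called by a JSON object that holds its "op" and its "data". carry_out: Moves the arm, as the interface text tells. Its arguments: {"type":"object","properties":{"motion":{"type":"array"}},"required":["motion"]}

```bash
mkdir -p pics; ls; python3 - <<'E'
from bench import *
import cv2
s=read_state();print({k:s[k] for k in("clock","position","ee_rot","gripper_width","contact_force")})
for n in("scene","top"):
    d=get_image(n);cv2.imwrite(f"pics/{n}0.png",d["color"]);print(n,d["mtx"],d["position"],d["orientation"])
E
```

```text
pics
{'clock': 0.0, 'position': array([186.16619951, 596.03449133, 244.22983095]), 'ee_rot': array([ 9.88548187e-01, -1.50901490e-01, -1.12598944e-04,  1.10007584e-03]), 'gripper_width': 85.41420756535175, 'contact_force': array([ 0.80284861, -0.30834006, -0.20658707])}
scene [[494.28053675   0.         283.24225303]
 [  0.         494.28053675 210.81793309]
 [  0.           0.           1.        ]] [ -52.91207783 -329.88790234  748.6939136 ] [ 0.7869011  -0.48789701  0.19024305 -0.32642112]
top [[393.6135972    0.         287.91764026]
 [  0.         393.6135972  207.02063339]
 [  0.           0.           1.        ]] [403.80561158 -20.4992205  940.34234973] [ 0.70914828 -0.702186    0.03909837 -0.05014838]
```

View pics/scene0.png

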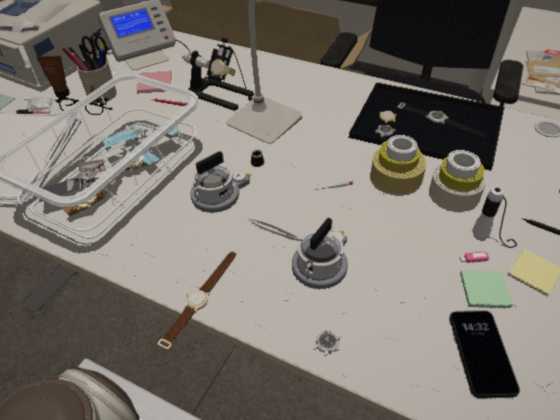

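View pics/top0.png

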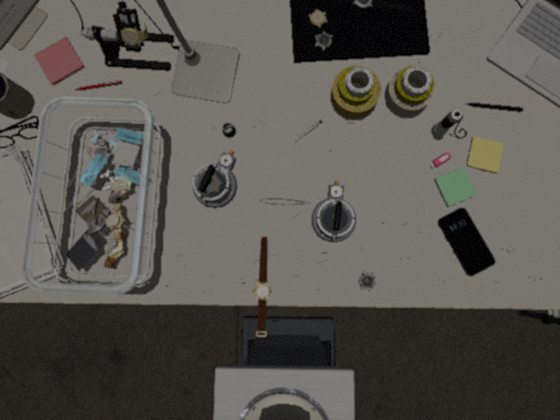

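The testers are at about (214,184) and (334,218) in top, and (215,185) and (321,255) in scene. I'll enlarge both to find the watch.

```bash
python3 - <<'E'
import cv2,numpy as np
s=cv2.imread("pics/scene0.png");t=cv2.imread("pics/top0.png")
c=lambda im,x,y:cv2.resize(im[y:y+74,x:x+100],None,fx=4,fy=4,interpolation=cv2.INTER_CUBIC)
a=np.vstack([np.hstack([c(s,170,145),c(s,280,210)]),np.hstack([c(t,170,145),c(t,290,175)])])
a=np.clip(a.astype(float)*1.3,0,255).astype(np.uint8)
cv2.imwrite("pics/crop0.png",a)
E
```

```text
(no output)
```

View pics/crop0.png

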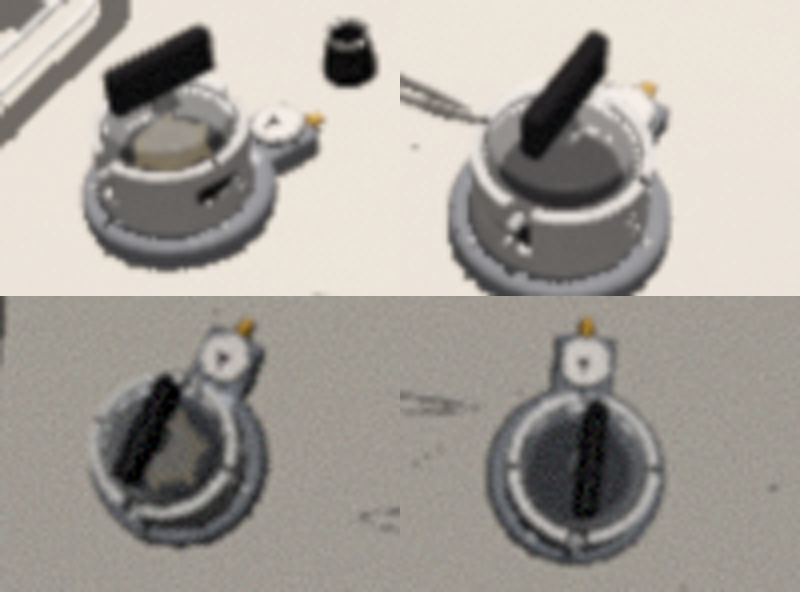

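The watch (gold) is in the left tester. In top its bar runs (212,166.5)–(201.8,190), centre (206.8,178.3), with the rim centre at about (211.8,182.8). In scene the bar centre is at about (210,162.5).

```bash
cat > h.py <<'E'
from bench import *
import numpy as np,cv2
from scipy.spatial.transform import Rotation as R
def onz(d,uv,z):
    r=R.from_quat(d["orientation"]).apply(np.linalg.solve(d["mtx"],[uv[0],uv[1],1.]));p=np.array(d["position"])
    return p+r*(z-p[2])/r[2]
def px(d,P):
    c=R.from_quat(d["orientation"]).inv().apply(np.array(P)-d["position"]);q=d["mtx"]@c;return q[:2]/q[2]
def bar(P,a):
    u=np.array([np.cos(a),np.sin(a),0]);v=np.array([-u[1],u[0],0])
    return [P+u*i*32+v*j*6+np.array([0,0,k*14]) for i in(-1,1) for j in(-1,1) for k in(-1,1)]
E
python3 - <<'E'
from h import *
t=get_image("top");s=get_image("scene")
print("bar top",onz(t,(206.8,178.3),94),"rim",onz(t,(211.8,182.8),56),"bar scene",onz(s,(210,162.5),94))
# empty
print("empty",onz(t,(290+592/4-100,175+(460-296)/4),94))
a=onz(t,(212,166.5),94);b=onz(t,(201.8,190),94);d=a-b;print("len",np.hypot(*d[:2]),"ang",np.degrees(np.arctan2(d[1],d[0])))
def sil(im,x0,y0,w,h):
    g=im["color"][y0:y0+h,x0:x0+w].max(2);m=(g<45).astype(np.uint8)
    n,l,st,c=cv2.connectedComponentsWithStats(m);i=1+st[1:,4].argmax();return (l==i).astype(np.uint8)
from scipy.optimize import minimize
win={"t":(t,192,158,30,38),"s":(s,190,148,40,30)}
M={k:sil(*w) for k,w in win.items()}
for k in M:print(k,M[k].sum(),cv2.boundingRect(M[k]))
def cost(q):
    e=0
    for k,(d,x0,y0,w,h) in win.items():
        pts=np.array([px(d,c) for c in bar(np.array([q[0],q[1],94.]),q[2]/50)])-[x0,y0]
        m=np.zeros((h*8,w*8),np.uint8);cv2.fillConvexPoly(m,cv2.convexHull(((pts+.5)*8).astype(np.float32)).astype(np.int32),1)
        m=cv2.resize(m.astype(np.float32),(w,h),interpolation=cv2.INTER_AREA)
        e+=np.abs(m-M[k]).sum()
    return e
p=onz(t,(206.8,178.3),94);r=minimize(cost,[p[0],p[1],50*np.arctan2(d[1],d[0])],method="Nelder-Mead",options=dict(initial_simplex=None))
print(r.x[:2],np.degrees(r.x[2]/50),r.fun)
st=read_state();print(R.from_quat(st["ee_rot"]).as_matrix().round(4))
E
```

```text
bar top [573.16697733 172.08248142  94.        ] rim [570.37999682 168.85745251  56.        ] bar scene [571.88365984 169.44117453  94.        ]
empty [ 492.6487697  -114.92533132   94.        ]
len 56.505182304242325 ang -21.301856495866055
t 229 (6, 7, 17, 29)
s 290 (7, 5, 26, 21)
[571.41219485 172.83523222] -20.85065987375701 201.578125
[[ 9.545e-01 -2.983e-01 -3.000e-04]
 [-2.983e-01 -9.545e-01 -1.300e-03]
 [ 1.000e-04  1.300e-03 -1.000e+00]]
```

{"op": "carry_out", "data": {"motion": [[0,0,0,49,29,0,1],[0,0,0,98,58,0,1],[0,0,0,147,87,0,1],[0,0,0,196,116,0,1],[0,0,0,245,145,0,1]]}}

```text
clock: 0.82
position: [377.8, 383.6, 245.3]
ee_rot: [0.989, -0.151, 0.0, -0.0]
contact_force: [0.8, 0.4, 0.6]
gripper_width: 85.2
grasp_force: 0.0
```

{"op": "carry_out", "data": {"motion": [[0,0,0.065,50,29,0,1],[0,0,0.065,100,58,0,1],[0,0,0.065,150,87,0,1],[0,0,0.065,200,116,0,1],[0,0,0.065,249,145,20,1]]}}

```text
clock: 1.45
position: [573.5, 171.4, 226.7]
ee_rot: [0.983, -0.183, 0.002, -0.001]
contact_force: [0.6, 0.1, 0.3]
gripper_width: 85.5
grasp_force: 0.0
```

{"op": "carry_out", "data": {"motion": [[0,0,0,0,0,40,0.3],[0,0,0,0,0,60,0.0],[0,0,0,0,0,60,0.0],[0,0,0,0,0,60,0.0]]}}

```text
clock: 1.95
position: [572.0, 172.9, 166.4]
ee_rot: [0.983, -0.183, 0.001, -0.0]
contact_force: [0.3, 0.8, 0.5]
gripper_width: 42.6
grasp_force: 0.0
```

```bash
python3 - <<'E'
from h import *
st=read_state();print(st["position"],st["joints"],R.from_quat(st["ee_rot"]).as_matrix().round(4),st["gripper_width"])
s=get_image("scene");t=get_image("top")
a=s["color"][90:230,140:340];b=t["color"][110:250,130:330]
cv2.imwrite("pics/c1.png",np.vstack([cv2.resize(i,None,fx=4 if 0 else 2.1,fy=2.1,interpolation=cv2.INTER_CUBIC) for i in(a,b)]))
E
```

```text
[571.99967513 172.85401469 166.3981586 ] [ 5.64438304e-01  4.03343794e-01 -1.73812571e-01  6.05552785e-04
 -9.91900615e-01  6.38814665e-01] [[ 9.333e-01 -3.590e-01  1.700e-03]
 [-3.590e-01 -9.333e-01  5.000e-04]
 [ 1.400e-03 -1.100e-03 -1.000e+00]] 42.6030646198568
```

View pics/c1.png

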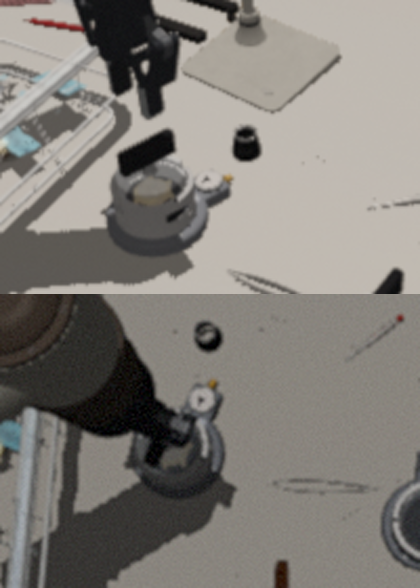

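The gripper hangs above the bar at crop (147,150), fingers on either side of it. I'll go down around the bar and check before closing.

{"op": "carry_out", "data": {"motion": [[0,0,0,0,0,25,0.0],[0,0,0,0,0,50,0.0],[0,0,0,0,0,68,0.0],[0,0,0,0,0,68,0.0]]}}

```text
clock: 2.55
position: [571.0, 172.5, 96.9]
ee_rot: [0.983, -0.183, -0.001, 0.0]
contact_force: [0.5, 1.0, -0.0]
gripper_width: 42.6
grasp_force: 0.0
```

```bash
python3 - <<'E'
from h import *
st=read_state();print(st["position"],st["contact_force"],st["gripper_width"])
s=get_image("scene");t=get_image("top")
a=s["color"][120:220,150:280];b=t["color"][140:225,160:275]
a=cv2.resize(a,(780,600),interpolation=cv2.INTER_CUBIC)
cv2.imwrite("pics/c2.png",np.clip(a.astype(float)*1.6,0,255).astype(np.uint8))
P=st["position"]
Rm=R.from_quat(st["ee_rot"])
for j in(-21,0,21):
  q=px(s,P+Rm.apply([0,j,14]));print(j,((q-[150,120])*6).round(),)
E
```

```text
[570.96214325 172.45631774  96.9445017 ] [ 0.50593909  1.02710829 -0.03981226] 42.6402376888053
-21 [320. 250.]
0 [355. 279.]
21 [391. 308.]
```

View pics/c2.png

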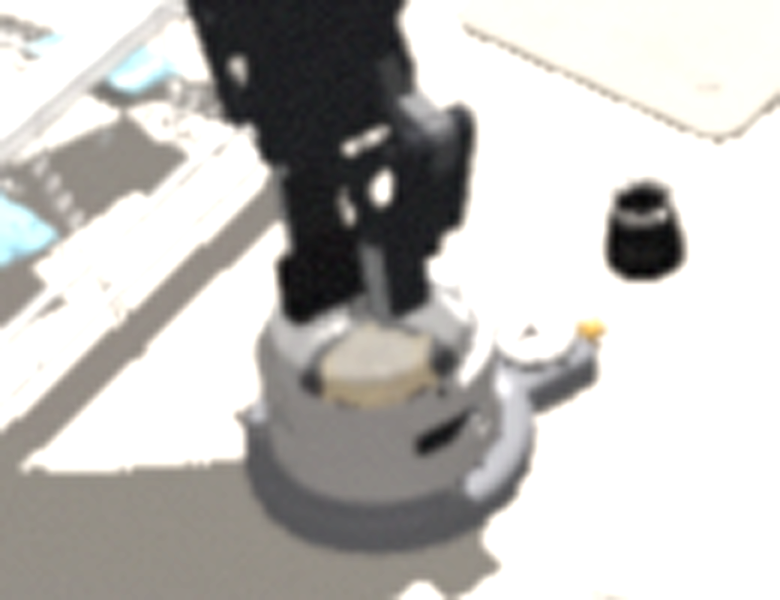

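The fingers straddle the bar and the force is near zero. Now I'll close.

{"op": "carry_out", "data": {"motion": [[0,0,0,0,0,0,-0.5],[0,0,0,0,0,0,-1],[0,0,0,0,0,0,-1],[0,0,0,0,0,0,-1],[0,0,0,0,0,0,-1]]}}

```text
clock: 3.28
position: [571.9, 172.7, 97.8]
ee_rot: [0.983, -0.183, 0.001, -0.0]
contact_force: [0.5, 0.6, 2.6]
gripper_width: 10.8
grasp_force: 62.3
```

```bash
python3 - <<'E'
from h import *
for _ in range(1):
  st=read_state();r=R.from_quat(st["ee_rot"])
  print(st["position"],r.inv().apply(st["contact_force"]),r.inv().apply(st["wrist_torque"]),st["gripper_width"],st["grasp_force"],st["joints"][5])
E
```

```text
[571.86535465 172.6688542   97.80808214] [ 0.25249473 -0.69870573 -2.58939915] [ 0.13063213  0.0232972  -0.03690367] 10.820932736407514 62.28860378265381 0.6388787235810413
```

{"op": "carry_out", "data": {"motion": [[0,0,0,0,0,5,-1],[0,0,0,0,0,10,-1],[0,0,0,0,0,12,-1],[0,0,0,0,0,12,-1],[0,0,0,0,0,12,-1]]}}

```text
clock: 3.9
position: [572.0, 172.7, 86.9]
ee_rot: [0.983, -0.182, 0.001, -0.0]
contact_force: [-1.3, -0.0, 10.0]
gripper_width: 11.1
grasp_force: 63.2
```

```bash
cat > r.py <<'E'
from h import *
st=read_state();r=R.from_quat(st["ee_rot"])
print(st["position"],"F",r.inv().apply(st["contact_force"]).round(2),"T",r.inv().apply(st["wrist_torque"]).round(3),st["gripper_width"],st["grasp_force"],"yaw",r.as_matrix()[:2,0],np.degrees(np.arctan2(*r.as_matrix()[1::-1,0])))
E
python3 r.py
```

```text
[572.0299847  172.69573653  86.9019427 ] F [ -1.17   0.46 -10.03] T [-0.259 -0.584 -0.03 ] 11.099825892477979 63.22291016578674 yaw [ 0.93340483 -0.3588217 ] -21.027876938721786
```

{"op": "carry_out", "data": {"motion": [[0,0,0.1,0,0,0,-1],[0,0,0.2,0,0,0,-1],[0,0,0.3,0,0,0,-1],[0,0,0.3,0,0,0,-1]]}}

```text
clock: 4.4
position: [572.2, 172.9, 87.0]
ee_rot: [0.945, -0.328, 0.001, -0.001]
contact_force: [-1.8, 0.2, 9.3]
gripper_width: 10.7
grasp_force: 63.2
```

```bash
python3 r.py
```

```text
[572.15835858 172.85015041  86.99277036] F [-1.53  1.   -9.35] T [-0.32  -0.548  0.011] 10.720983908390961 63.215811252593994 yaw [ 0.78530507 -0.61910756] -38.251033039102744
```

{"op": "carry_out", "data": {"motion": [[0,0,0.15,0,0,0,-1],[0,0,0.3,0,0,0,-1],[0,0,0.45,0,0,0,-1],[0,0,0.6,0,0,0,-1],[0,0,0.6,0,0,0,-1]]}}

```text
clock: 5.03
position: [572.5, 173.1, 87.1]
ee_rot: [0.806, -0.592, 0.001, -0.001]
contact_force: [-1.7, 1.3, 9.8]
gripper_width: 10.9
grasp_force: 63.2
```

```bash
python3 r.py
```

```text
[572.49555846 173.08296493  87.13780007] F [-1.75  1.16 -9.77] T [-0.443 -0.302 -0.04 ] 10.89115629476897 63.218843936920166 yaw [ 0.298457   -0.95442308] -72.63504938897943
```

{"op": "carry_out", "data": {"motion": [[0,0,0.15,0,0,0,-1],[0,0,0.3,0,0,0,-1],[0,0,0.45,0,0,0,-1],[0,0,0.62,0,0,0,-1],[0,0,0.62,0,0,0,-1]]}}

```text
clock: 5.65
position: [572.9, 173.1, 87.3]
ee_rot: [-0.587, 0.81, -0.001, 0.002]
contact_force: [-1.1, 0.3, 8.8]
gripper_width: 10.9
grasp_force: 63.2
```

```bash
python3 r.py
```

```text
[572.92177661 173.10835532  87.30823411] F [ 0.02  1.15 -8.85] T [-0.249  0.073  0.031] 10.87425705533183 63.23102831840515 yaw [-0.31158444 -0.9502156 ] -108.15479329573388
```

Turned about 1.52 rad. Next I'll let it rise about 6.5 mm, then release.

{"op": "carry_out", "data": {"motion": [[0,0,0,0,0,-3,-1],[0,0,0,0,0,-6,-1],[0,0,0,0,0,-6.5,-1],[0,0,0,0,0,-6.5,-1]]}}

```text
clock: 6.15
position: [572.8, 173.1, 93.1]
ee_rot: [-0.587, 0.81, -0.001, 0.002]
contact_force: [1.1, 0.4, 5.9]
gripper_width: 11.0
grasp_force: 62.7
```

```bash
python3 r.py
```

```text
[572.83415567 173.07493438  93.13896432] F [-0.69 -0.96 -5.88] T [ 0.129 -0.152 -0.009] 11.022238929549017 62.68255591392517 yaw [-0.31093649 -0.95042774] -108.11572966603762
```

{"op": "carry_out", "data": {"motion": [[0,0,0,0,0,0,0],[0,0,0,0,0,0,0],[0,0,0,0,0,0,0],[0,0,0,0,0,0,0]]}}

```text
clock: 6.65
position: [571.2, 172.3, 91.4]
ee_rot: [-0.587, 0.81, 0.0, -0.0]
contact_force: [-0.6, 1.5, -0.2]
gripper_width: 42.9
grasp_force: 0.0
```

{"op": "carry_out", "data": {"motion": [[0,0,0,0,0,-30,0],[0,0,0,0,0,-70,0],[0,0,0,0,0,-120,0],[0,0,0,0,0,-140,0],[0,0,0,0,0,-140,0]]}}

```text
clock: 7.28
position: [572.0, 172.8, 233.6]
ee_rot: [-0.587, 0.81, -0.0, 0.002]
contact_force: [-0.6, 0.5, -0.0]
gripper_width: 42.5
grasp_force: 0.0
```

{"op": "carry_out", "data": {"motion": [[0,0,0,0,-60,0,0],[0,0,0,0,-120,0,0],[0,0,0,0,-120,0,0]]}}

```text
clock: 7.65
position: [687.1, 133.2, 226.3]
ee_rot: [-0.585, 0.811, 0.001, -0.003]
contact_force: [-1.2, -0.5, -0.2]
gripper_width: 43.0
grasp_force: 0.0
```

```bash
python3 r.py; python3 - <<'E'
from h import *
s=get_image("scene");t=get_image("top")
a=s["color"][135:235,160:290];b=t["color"][140:240,160:290]
cv2.imwrite("pics/c3.png",np.hstack([cv2.resize(i,(390,300),interpolation=cv2.INTER_CUBIC) for i in(a,b)]))
E
```

```text
[687.07827958 133.15927403 226.29070496] F [0.81 0.98 0.2 ] T [-0.08   0.031  0.006] 42.98596077879154 0.0 yaw [-0.31532335 -0.94897584] -108.38048789964913
```

View pics/c3.png

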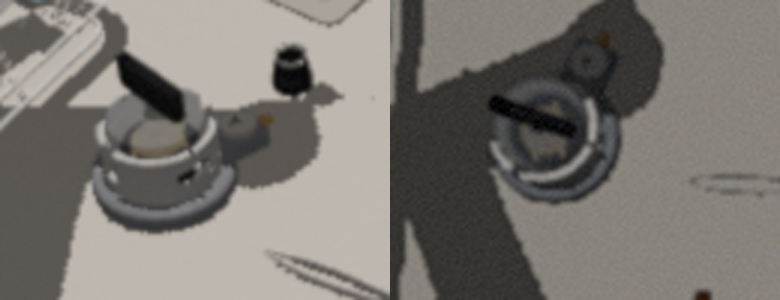

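The bar now lies along about −108° (top crop (493,103)–(575,130)), about 87° clockwise of where it began. The gripper is clear, and the force at 4.7 mm matched the spring, so the cap rose into its seat.

```bash
python3 -c "
from bench import *
print(job_done())"
```

```text
the job is handed in; nothing more can be done
None
```

I pushed down the cap of the tester with the watch, turned it about 1.52 rad clockwise and let it rise into its seat, never touching the empty tester; I handed the job in at about 8 s, but the interface gave no verdict.

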